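# Latch the clamp over the circuit board

### The job

Two identical board clamps are fixed to the repair bench, each with a sprung arm standing up. Only one has a circuit board lying in its bed: press that clamp's arm all the way down until its catch holds it, then let go so that it stays down by itself. Leave the empty clamp's arm up and the board in its place.

Things in the scene. Friction and masses are not known exactly. Their poses are not given: they have to be found in the camera images.
- lever (a joint): Sprung steel arm (22 mm wide, hinged at one end of a fixed 180 x 116 x 16 mm bed plate) of the clamp that holds the board: 0 up (slants up 0.5 rad), 0.5 rad fully down (level, on a firm stop). Pressed at its pad it resists with 2 to 9 N (most near 0.3 rad), passes a sprung pawl beside the hinge at about 0.44 rad and is then held at 0.5; let go before that, it springs back up.
- lever_pad (a point): Top centre of that arm's black press pad (52 long, 36 wide), 140 mm from the hinge. Axes go with the arm: x along it towards the hinge, y across it (level), z out of the pad. Arm up: 128 mm above the bench; fully down: 62 mm above the bench and 22 mm further from the hinge horizontally, as it moves on an arc. The clamp may stand left or right, turned up to 0.6 rad.
- board_center (a point): Centre of the circuit board, 60 x 90 mm (the 90 across the arm), 12 mm high with the metal can in its middle. It lies loose between corner stops in the bed of its clamp, under the arm, its centre 22 mm above the bench. x and y lie along its sides, z up.
- spare_lever (a joint): Angle (rad) of the arm of the other clamp, alike in every way but with an empty bed: 0 up, 0.5 down. It stands in the other half of the bench and must stay up.
Mind the look-alikes: they are no part of the job. What is shaped like the part that bears lever but orange or red is not meant.

How it is judged:
By the outcome, as a careful person would: the job done as asked, in the order asked, and still so for the second after the job is handed in, with the robot touching nothing.
It also fails if it takes over 32 s, if anything falls off the work surface, if the arm or the gripper's body presses on something with over 40 N, if the wrist force passes 120 N, or if a joint passes its speed limit or range.

### The arm

A 6-joint arm with a two-finger parallel gripper is mounted at the origin on the work surface. World frame = base frame: x ahead of the robot, y to its left, z up, the work surface at z = 0. Lengths are in m, angles in rad, forces in N, time in s.
With the tool pointing down it reaches from about 0.325 to 0.85 m from the base axis. Payload 4.4 kg.
Tool frame: the origin (TCP) lies at the very end of the fingers, on their centre line; the grasp point (between the pads) lies 19 mm behind it; z points along the fingers, y is the line along which they close (so a half turn about z gives the same grasp; the last joint's range is limited). The gripper opens to 94 mm and grips with 3 to 60 N. Pads are 16 mm wide; open, the fingers measure 119 mm over their backs; the gripper's body (75 mm by 177 mm) begins 78 mm behind the grasp point.
Start: joints at [-1.294, 0.207, 1.542, -0, 1.393, -0.15], TCP at [0.238, -0.523, 0.205] pointing down, gripper open.
Joint ranges: [-2.73, 2.73], [-0.86, 2.22], [0.23, 2.46], [-1.11, 4.25], [0.08, 2.63], [-2.82, 2.82]. Speed limits (rad/s): [2.79, 2.79, 3.14, 3.14, 3.14, 3.14].

### API

Orientations are given as a rotation vector (axis times angle).
In Python, from bench import * gives the robot as it stands.
- The arm moves only by the tool carry_out, never from a script. Its arguments are lists of equal length, an entry for each row: "xyz": the shift along the tool's x, y, z in units of 30 mm (1.0 is 30 mm), a list of three; "rotation": the turn, a rotation vector about the tool's x, y, z in units of 6 degrees (1.0 is 6 degrees), a list of three; "gripper": the closure, from 0 (fully open) to 1 (shut). A call has exactly 8 rows; each row shifts and turns the commanded pose from where the row before left it, along the tool's axes as they then stand; what a row does not reach is not made up. A row lasts 1/8 s, in which the tool goes at most 62.5 mm and 10.7 degrees, less where a joint would pass 70% of its speed; a pose out of reach is approached as far as the arm can. A call is refused whole if a number of a shift passes 1 or a number of a turn 1, either way. A call with a gripper value outside its range is refused whole. The fingers move at their own pace and stop on an object; the grip force is fixed at half the most. Time passes only in rows, so rows that do not move let the fingers close, or fill a call up. It gives the time, the measured TCP pose, the force, the opening and the grip force at its end, in the units of the state.
- observe(): the state, without advancing time (a new reading comes with each control period).
- grab_frame(name): name is "scene" or "top"; returns a dict with "color" (400x640x3 uint8, red, green, blue), "fx", "fy", "cx", "cy" (pixels), "cam_to_world" (4x4, takes a point from camera to world coordinates). Camera axes: x right, y down, z forward; pixel columns grow to the right and rows downward; lengths in m; the calibration is good to about 2 mm. A picture is of the moment at which its call begins. There is no depth.
- finish_job(): hands the job in; it is judged then, once.
The state is a dict: "time": time; "joint_pos": joint angles; "dq": joint speeds; "joint_torque": joint torques, N m; "ee_pos": TCP position; "orientation": TCP orientation; "contact_force": force on the tool from outside, world axes, zero at the start; "moment": the same for the moment, N m; "grip_width": opening from 0.0 (shut) to 1.0 (fully open); "grasp_force": force on a finger pad.
Only numpy, scipy, OpenCV 4.12 (cv2) and the standard library are available. Lean on these libraries where they do the work, as an engineer would, in place of code of your own. Each camera call takes 0.05 s, during which the arm holds its last target. There are 200 camera calls.

## Working session

There is one attempt and no reset: what is moved stays moved. The work goes in short steps, Python scripts to look and compute and a tool call to move; the robot and the scene stay as the last step left them, time stands still between calls to the robot, and variables do not carry over. Pictures are saved under pics/ and viewed, at most 10 in all, crops included, and the job is handed in when it is done.

Besides the shell and the picture viewer there is one more tool, called by a JSON object that holds its "op" and its "data". carry_out: Moves the arm, as the interface text tells. Its arguments: {"type":"object","properties":{"xyz":{"type":"array","items":{"type":"array","items":{"type":"number"}}},"rotation":{"type":"array","items":{"type":"array","items":{"type":"number"}}},"gripper":{"type":"array","items":{"type":"number"}}},"required":["xyz","rotation","gripper"]}

```bash
mkdir -p pics
python3 - <<'E'
from bench import *
import cv2,numpy as np,json
for n in("scene","top"):
    f=grab_frame(n); cv2.imwrite(f"pics/{n}0.png",f["color"][:,:,::-1])
    print(n,f["fx"],f["fy"],f["cx"],f["cy"],np.round(f["cam_to_world"],4).tolist())
s=observe();print(s)
E
```

```text
scene 438.29926869728547 438.29926869728547 321.19484201273747 206.26651249197786 [[-0.8225, 0.3428, -0.4539, 1.0344], [0.5687, 0.4828, -0.6659, 0.7102], [-0.0092, -0.8058, -0.5921, 0.8907], [0.0, 0.0, 0.0, 1.0]]
top 512.0861416376581 512.0861416376581 309.19398573756325 193.6930763111669 [[0.0024, -0.9821, 0.1885, 0.1504], [-0.9999, 0.0002, 0.0133, -0.1725], [-0.0131, -0.1885, -0.982, 1.6594], [0.0, 0.0, 0.0, 1.0]]
{'time': 0.1, 'joint_pos': array([-1.29449344e+00,  2.07361205e-01,  1.54277956e+00,  2.04805578e-05,
        1.39352190e+00, -1.50487936e-01]), 'dq': array([ 0.00084687, -0.00029933, -0.00333807, -0.00059957,  0.00052459,
        0.00024066]), 'joint_torque': array([ 1.98475612e-05, -3.71863604e+01, -2.82292038e+01,  7.01081939e-02,
        3.10994312e-02, -4.81123868e-05]), 'ee_pos': array([ 0.23782456, -0.5227155 ,  0.20440689]), 'orientation': array([-3.06831429e+00, -6.64881582e-01,  1.72701428e-04]), 'contact_force': array([-0.36637152,  0.15228968, -0.46722192]), 'moment': array([-0.01218407, -0.04519624,  0.05086537]), 'grasp_force': 0.0, 'grip_width': 0.9996496339077079}
```

View pics/scene0.png

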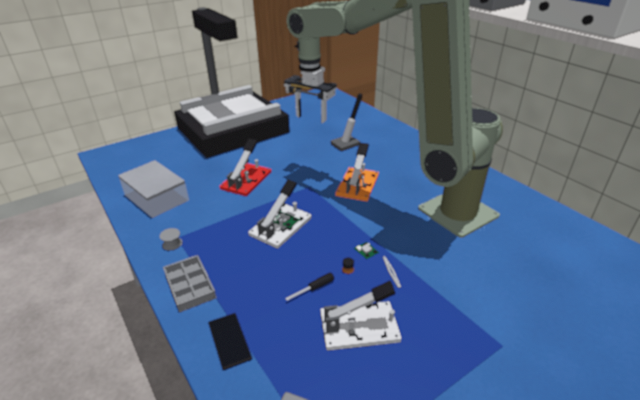

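View pics/top0.png

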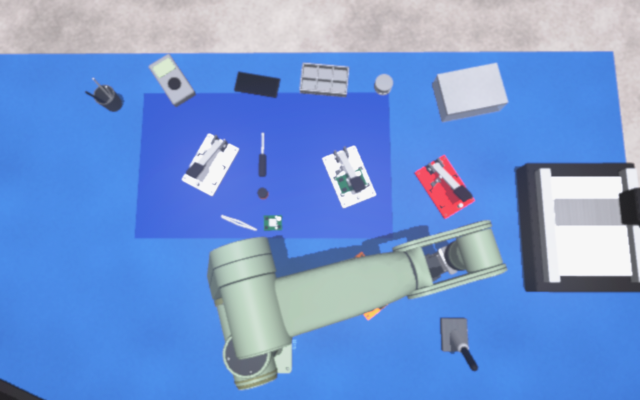

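The scene view shows the board clamp (white bed with green board) at about (280,222), and the empty one at (360,322). In the top view they are at about (348,177) and (210,163). The red and orange ones are look-alikes.

```bash
cat > h.py <<'E'
from bench import *
import cv2,numpy as np
def ray(f,u,v):
    M=np.array(f["cam_to_world"]);d=M[:3,:3]@[(u-f["cx"])/f["fx"],(v-f["cy"])/f["fy"],1];return M[:3,3],d
def onz(f,u,v,z):
    o,d=ray(f,u,v);return o+d*(z-o[2])/d[2]
def proj(f,p):
    M=np.array(f["cam_to_world"]);c=M[:3,:3].T@(np.array(p)-M[:3,3]);return np.array([f["fx"]*c[0]/c[2]+f["cx"],f["fy"]*c[1]/c[2]+f["cy"]])
def tri(f,a,g,b):
    o,d=ray(f,*a);p,e=ray(g,*b);s=np.linalg.lstsq(np.c_[d,-e],p-o,rcond=None)[0]
    return (o+d*s[0]+p+e*s[1])/2,np.linalg.norm(o+d*s[0]-p-e*s[1])
E
python3 - <<'E'
from h import *
t=grab_frame("top");s=grab_frame("scene")
# bed outline on z=16mm
im=t["color"].astype(int);y0,x0=135,310
r=im[y0:220,x0:390]
blue=(r[...,2]-r[...,0]>70)
m=(~blue).astype(np.uint8)
c=max(cv2.findContours(m,0,1)[0],key=cv2.contourArea)[:,0]+[x0,y0]
P=np.array([onz(t,u,v,.016)[:2] for u,v in c])
R=cv2.minAreaRect(P.astype(np.float32)*1000);print("bed",R)
# black pad
def dark(f,x0,y0,x1,y1):
    r=f["color"][y0:y1,x0:x1].astype(int);m=(r.max(2)<60).astype(np.uint8)
    n,l,st,ce=cv2.connectedComponentsWithStats(m)
    for i in range(1,n):
        if st[i,4]>15: print(st[i],ce[i]+[x0,y0])
dark(t,310,135,390,220);print();dark(s,240,170,320,250)
a=cv2.resize(t["color"][135:220,310:390],None,fx=5,fy=5,interpolation=2)
b=cv2.resize(s["color"][170:255,240:320],None,fx=5,fy=5,interpolation=2)
cv2.imwrite("pics/crop.png",np.hstack([a,b])[:,:,::-1])
E
```

```text
bed ((527.1729736328125, -278.4825744628906), (189.12095642089844, 120.01985168457031), 21.86736297607422)

[ 41  10  15  16 121] [288.47107438 187.24793388]
[19 54 14 13 61] [265.44262295 230.37704918]
```

View pics/crop.png

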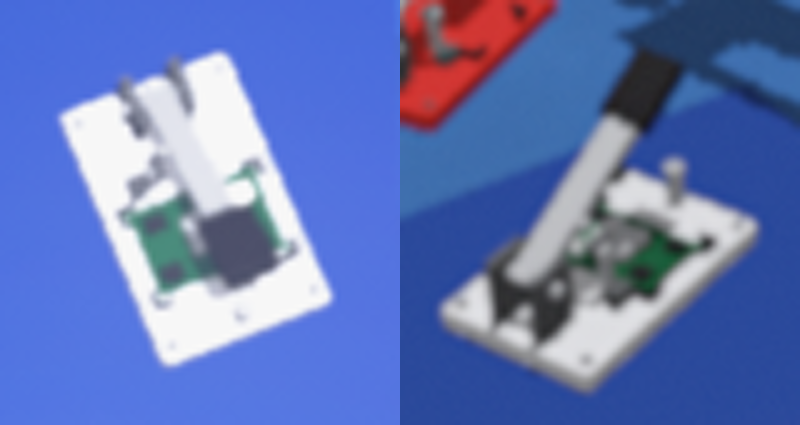

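The crop shows the hinge lugs at the far end (crop (155,90)). The pad centre is near top pixel (357.6,183.6) and scene pixel (288.5,187.2), and the green board lies under the arm.

Run:
```python
from h import *
from scipy.spatial.transform import Rotation as Ro
t=grab_frame("top");s=grab_frame("scene")
k=np.array([310,135]);q=np.array([[60,115],[225,52],[330,298],[167,365]])/5+k
C=np.array([onz(t,*p,.016) for p in q]);print(np.round(C,3).tolist())
d=(C[2]+C[3]-C[0]-C[1])/2;print("len",np.linalg.norm(d),np.linalg.norm(C[1]-C[0]));d/=np.linalg.norm(d)
print("dir",d,"yaw",np.arctan2(d[1],d[0]),"ctr",C.mean(0))
r=t["color"][170:200,340:370].astype(int);m=r.max(2)<95
vv,uu=np.nonzero(m);a=(uu.mean()+340,vv.mean()+170);print(a,m.sum())
p,e=tri(t,a,s,(288.5,187.2));print("pad tri",p,e,"z=.122:",onz(t,*a,.122),onz(t,357.6,183.6,.125))
print("lateral off axis",np.cross(d,p-C.mean(0))[2],"along from ctr",d@(p-C.mean(0)))
o=observe();R=Ro.from_rotvec(o["orientation"]).as_matrix();print(np.round(R,3))
```

```text
[[0.586, -0.192, 0.016], [0.629, -0.302, 0.016], [0.463, -0.368, 0.016], [0.419, -0.261, 0.016]]
len 0.1802180536569175 0.11793587625876743
dir [-0.92710973 -0.37479001  0.        ] yaw -2.7574223886484193 ctr [ 0.52422566 -0.28099087  0.016     ]
(np.float64(nan), np.float64(nan)) 0
 ** On entry to DLASCL parameter number  4 had an illegal value
 ** On entry to DLASCL parameter number  4 had an illegal value
 ** On entry to DLASCL parameter number  4 had an illegal value
 ** On entry to DLASCL parameter number  4 had an illegal value
 ** On entry to DLASCL parameter number  5 had an illegal value
 ** On entry to DLASCL parameter number  4 had an illegal value<stdin>:9: RuntimeWarning: Mean of empty slice.
  ret = ret.dtype.type(ret / rcount)
Traceback (most recent call last):
  File "h.py", line 10, in tri
    o,d=ray(f,*a);p,e=ray(g,*b);s=np.linalg.lstsq(np.c_[d,-e],p-o,rcond=None)[0]
                                  ~~~~~~~~~~~~~~~^^^^^^^^^^^^^^^^^^^^^^^^^^^^
numpy.linalg.LinAlgError: SVD did not converge in Linear Least Squares
```

Run:
```python
from h import *
from scipy.spatial.transform import Rotation as Ro
t=grab_frame("top");s=grab_frame("scene")
c0=np.array([.5242,-.2810,.016]);d=np.array([-.9271,-.3748,0])
a=(357.6,183.6)
p,e=tri(t,a,s,(288.5,187.2));print("pad tri",p,e,"z=.125:",onz(t,*a,.125))
for x in(p,onz(t,*a,.125)): print("lateral",np.cross(d,x-c0)[2],"along",d@(x-c0))
o=observe();R=Ro.from_rotvec(o["orientation"]).as_matrix();print(np.round(R,3).tolist())
T=p.copy();T[2]=.17;print("shift tool/30mm",R.T@(T-o["ee_pos"])/.03, "along dir in tool",R.T@d)
print("yaw of tool x",np.arctan2(R[1,0],R[0,0]))
```

```text
pad tri [ 0.47431102 -0.29804577  0.12347836] 0.005792370983298985 z=.125: [ 0.47636168 -0.29969609  0.125     ]
lateral -0.0028952571872160153 along 0.05264082686964055
lateral -0.000596657351559067 along 0.05135820514351791
[[0.91, 0.414, -0.0], [0.414, -0.91, 0.0], [0.0, -0.0, -1.0]]
shift tool/30mm [10.2795998  -3.57392152  1.17723333] along dir in tool [-9.99087298e-01 -4.25913235e-02 -2.45645916e-05]
yaw of tool x 0.4267875965443702
```

{"op": "carry_out", "data": {"xyz": [[1, -0.35, 0], [1, -0.35, 0], [1, -0.35, 0], [1, -0.35, 0], [1, -0.35, 0], [1, -0.35, 0], [1, -0.35, 0], [1, -0.35, 0]], "rotation": [[0, 0, 0], [0, 0, 0], [0, 0, 0], [0, 0, 0], [0, 0, 0], [0, 0, 0], [0, 0, 0], [0, 0, 0]], "gripper": [1, 1, 1, 1, 1, 1, 1, 1]}}

```text
time: 1.4
ee_pos: [0.4224, -0.3468, 0.2055]
orientation: [3.07, 0.665, 0.0]
contact_force: [-0.5, -0.1, 0.2]
grip_width: 0.184
grasp_force: 0.0
```

{"op": "carry_out", "data": {"xyz": [[1, -0.4, 0], [1, -0.3, 0], [0.3, 0, 0.2], [0, 0, 0.4], [0, 0, 0.4], [0, 0, 0], [0, 0, 0], [0, 0, 0]], "rotation": [[0, 0, 0], [0, 0, 0], [0, 0, 0], [0, 0, 0], [0, 0, 0], [0, 0, 0], [0, 0, 0], [0, 0, 0]], "gripper": [1, 1, 1, 1, 1, 1, 1, 1]}}

```text
time: 2.4
ee_pos: [0.4759, -0.3005, 0.176]
orientation: [3.07, 0.664, 0.001]
contact_force: [0.9, -0.1, 0.5]
grip_width: 0.005
grasp_force: 0.0
```

Run:
```python
from h import *
t=grab_frame("top");s=grab_frame("scene");o=observe()
print(o["time"],o["ee_pos"],o["contact_force"],o["grip_width"])
a=cv2.resize(t["color"][135:220,310:390],None,fx=5,fy=5,interpolation=2)
b=cv2.resize(s["color"][170:255,240:320],None,fx=5,fy=5,interpolation=2)
cv2.imwrite("pics/crop2.png",np.hstack([a,b])[:,:,::-1])
```

```text
2.5 [ 0.47600726 -0.3003036   0.17598457] [-0.78998285 -0.2168879   0.69668215] 0.00601263260867397
```

View pics/crop2.png

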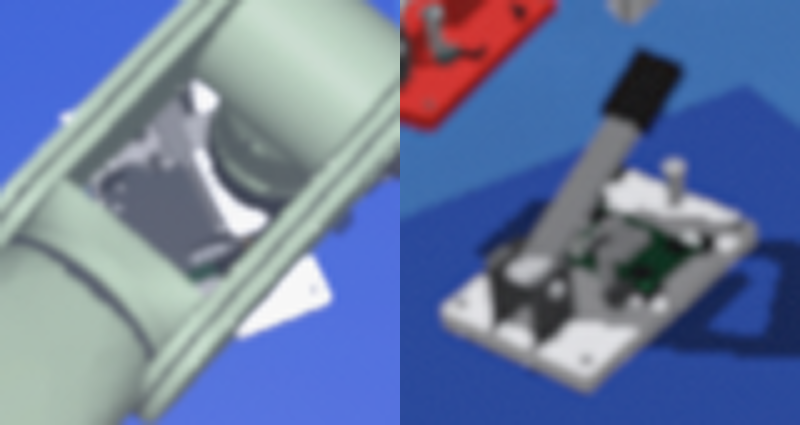

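The closed fingertips hang above the black pad (crop (630,10) against pad (645,90)), and nothing has been disturbed. Descending, then following the arc.

{"op": "carry_out", "data": {"xyz": [[0, 0, 0.3], [0, 0, 0.3], [0, 0, 0.3], [0, 0, 0.3], [0, 0, 0.2], [0, 0, 0.15], [0, 0, 0], [0, 0, 0]], "rotation": [[0, 0, 0], [0, 0, 0], [0, 0, 0], [0, 0, 0], [0, 0, 0], [0, 0, 0], [0, 0, 0], [0, 0, 0]], "gripper": [1, 1, 1, 1, 1, 1, 1, 1]}}

```text
time: 3.5
ee_pos: [0.4762, -0.3, 0.1294]
orientation: [3.07, 0.665, 0.001]
contact_force: [0.6, 0.4, 0.8]
grip_width: 0.008
grasp_force: 0.6
```

{"op": "carry_out", "data": {"xyz": [[-0.11, 0, 0.2], [-0.11, 0, 0.2], [-0.1, 0, 0.2], [-0.09, 0, 0.2], [-0.08, 0, 0.2], [-0.07, 0, 0.2], [-0.06, 0, 0.2], [0, 0, 0]], "rotation": [[0, 0, 0], [0, 0, 0], [0, 0, 0], [0, 0, 0], [0, 0, 0], [0, 0, 0], [0, 0, 0], [0, 0, 0]], "gripper": [1, 1, 1, 1, 1, 1, 1, 1]}}

```text
time: 4.5
ee_pos: [0.4595, -0.3074, 0.0871]
orientation: [-3.07, -0.665, -0.002]
contact_force: [2.7, 1.7, 3.7]
grip_width: 0.005
grasp_force: 1.9
```

{"op": "carry_out", "data": {"xyz": [[-0.05, 0, 0.2], [-0.04, 0, 0.2], [-0.03, 0, 0.2], [-0.02, 0, 0.2], [0, 0, 0.05], [0, 0, 0.05], [0, 0, 0], [0, 0, 0]], "rotation": [[0, 0, 0], [0, 0, 0], [0, 0, 0], [0, 0, 0], [0, 0, 0], [0, 0, 0], [0, 0, 0], [0, 0, 0]], "gripper": [1, 1, 1, 1, 1, 1, 1, 1]}}

```text
time: 5.5
ee_pos: [0.454, -0.3094, 0.062]
orientation: [-3.069, -0.666, 0.004]
contact_force: [-6.1, 3.7, 17.4]
grip_width: 0.002
grasp_force: 8.4
```

On the stop: z is 0.062 and the force has risen to 17 N. I'll press slightly more, then lift clear and look.

{"op": "carry_out", "data": {"xyz": [[0, 0, 0.05], [0, 0, 0], [0, 0, -0.1], [0, 0, -0.2], [0, 0, -0.5], [0, 0, -1], [0, 0, -1], [0, 0, -1]], "rotation": [[0, 0, 0], [0, 0, 0], [0, 0, 0], [0, 0, 0], [0, 0, 0], [0, 0, 0], [0, 0, 0], [0, 0, 0]], "gripper": [1, 1, 1, 1, 1, 1, 1, 1]}}

```text
time: 6.5
ee_pos: [0.455, -0.3095, 0.1739]
orientation: [3.07, 0.665, -0.0]
contact_force: [-0.1, 0.3, -0.6]
grip_width: 0.009
grasp_force: 0.0
```

{"op": "carry_out", "data": {"xyz": [[-1, 0, -0.5], [-1, 0, 0], [-1, 0.5, 0], [-1, 0.5, 0], [-1, 0.5, 0], [-1, 0.5, 0], [0, 0, 0], [0, 0, 0]], "rotation": [[0, 0, 0], [0, 0, 0], [0, 0, 0], [0, 0, 0], [0, 0, 0], [0, 0, 0], [0, 0, 0], [0, 0, 0]], "gripper": [1, 1, 1, 1, 1, 1, 1, 1]}}

```text
time: 7.5
ee_pos: [0.3163, -0.4381, 0.1876]
orientation: [-3.07, -0.665, -0.001]
contact_force: [0.9, 0.0, -0.7]
grip_width: 0.004
grasp_force: 0.0
```

Run:
```python
from h import *
t=grab_frame("top");s=grab_frame("scene");o=observe()
print(o["time"],o["ee_pos"],o["contact_force"])
a=cv2.resize(t["color"][135:220,310:390],None,fx=5,fy=5,interpolation=2)
b=cv2.resize(s["color"][170:255,240:320],None,fx=5,fy=5,interpolation=2)
cv2.imwrite("pics/crop3.png",np.hstack([a,b])[:,:,::-1])
cv2.imwrite("pics/scene3.png",s["color"][:,:,::-1])
```

```text
7.6 [ 0.31668498 -0.43765041  0.18751034] [ 0.55685681 -0.03627123 -0.57225602]
```

View pics/crop3.png

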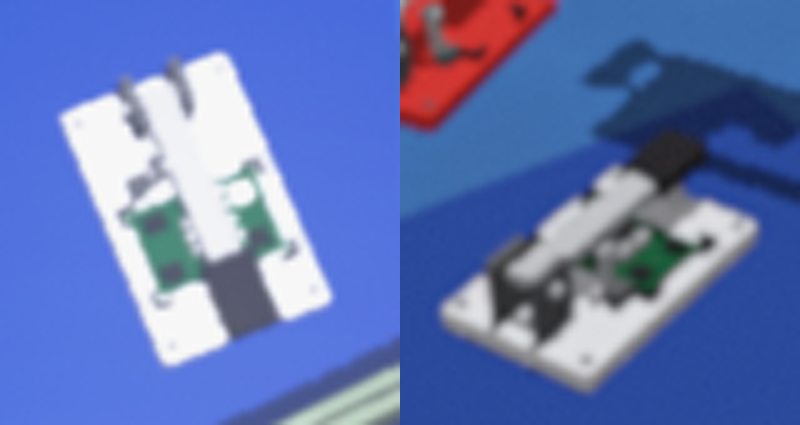

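View pics/scene3.png

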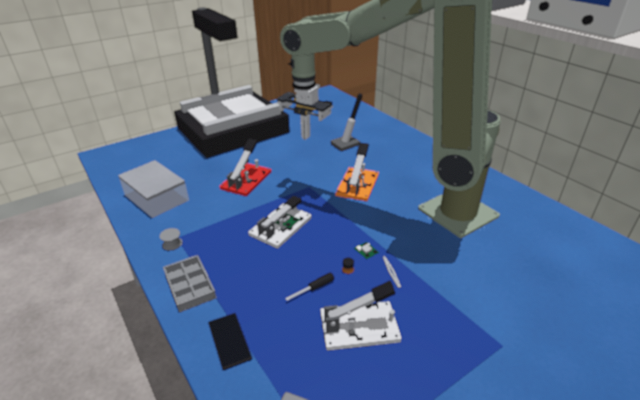

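The pictures show the board clamp's arm lying level and latched, with its pad at scene pixel (295,202). The board is unmoved, the empty clamp's arm at (360,300) is still up, and the robot is clear.

```bash
python3 -c "
from bench import *
print(finish_job())"
```

```text
the job is handed in; nothing more can be done
None
```

The job is handed in at about 7.6 s: the arm of the clamp holding the board is down and stays down by itself, the board is in its place, the empty clamp's arm is still up, and the robot is touching nothing.

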